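Walk the marble block round to the fence

TASK

Walk the heavy marble block round on its spot by pushing its corners in turn, keeping it inside the white ring, until its red-painted face squarely faces the yellow fence; then push it straight across until the red face lies flush against the fence. Only push it with the fingers, never grip, lift or tip it, and leave the other things on the bench undisturbed.

Things in the scene. Friction and masses are not known exactly. Their poses are not given: they have to be found in the camera images.
- block: White marble block, 95 mm along its own x, 130 mm along its y, 55 mm high, 1.8 kg (give or take a fifth), too wide to grip, free to slide on the bench. Origin: centre of its underside; z up. Its +x side (130 x 55 mm) is painted red, with a 16 mm red band on top along that edge. At the start the red side looks away from the robot, up to 0.6 rad either way. Flat rosette on top.
- red_face (a point): Centre of the block's red face: 47.5 mm along the block's +x from its centre, 27.5 mm above the bench.
- aim (a point): Not a visible thing: the point 115 mm out from the block's centre along its +x, that is, the direction in which the red face looks.
- ring: White circle painted on the bench, 260 mm over its outside, nothing to touch. Origin: its centre, on the bench. The block starts within about 25 mm of it. The block's half diagonal is 81 mm, so it lies inside the ring while its centre is within about 50 mm of this point.
- fence: Yellow steel bar fixed to the bench, 320 mm along its own x, 30 mm thick along its y, 40 mm high. It stands to the left (y > 0) or right (y < 0) of the ring, its middle 0.18 to 0.30 m to the side of the ring's centre, its length running away from the robot within 0.15 rad. Origin: centre of its underside. The block goes against the long side nearer the ring.
- tray: Low black tray of chisels, 280 x 85 mm, 45 mm high, fixed, on the side of the ring opposite the fence. Origin: centre of its underside. Leave alone.
- bottle: Green glass bottle, 52 mm across, 85 mm high, beyond the ring. Origin: centre of its underside. Leave it standing.
- offcut: Loose pale wooden offcut, 90 x 40 x 30 mm, just beyond the ring. Origin: centre of its underside. Leave it alone.
- brush: Hand brush lying on the bench at the robot's far left. Leave it alone.
- tub: Grey open tub, 90 mm across, 70 mm high, at the robot's far right. Origin: centre of its underside. Leave it alone.
- mug: White mug, 76 mm across, 85 mm high, at the robot's far left. Origin: centre of its underside. Leave it alone.
There are look-alikes about, which are no part of the job. What is shaped like the block but orange is not meant.

How it is judged:
By the outcome, as a careful person would: the job done as asked, in the order asked, and still so for the second after the job is handed in, with the robot touching nothing.
It also fails if it takes over 72 s, if anything falls off the work surface, if the arm or the gripper's body presses on something with over 40 N, if the wrist force passes 120 N, or if a joint passes its speed limit or range.

ROBOT

A 6-joint arm with a two-finger parallel gripper is mounted at the origin on the work surface. World frame = base frame: x ahead of the robot, y to its left, z up, the work surface at z = 0. Lengths are in mm, angles in rad, forces in N, time in s.
With the tool pointing down it reaches from about 200 to 875 mm from the base axis. Payload 3.4 kg.
Tool frame: the origin (TCP) lies midway between the tips of the shut fingers; the grasp point (between the pads) lies 19 mm behind it (manip.pinch_z is the distance from the TCP to the grasp point, in mm); y points along the fingers, x is the direction in which the jaws open and shut, and the axes are right-handed (so a half turn about y gives the same grasp; the last joint's range is limited). The gripper opens to 94 mm and grips with 3 to 60 N. Pads are 16 mm wide; open, the fingers measure 119 mm over their backs; the gripper's body (75 mm by 177 mm) begins 78 mm behind the grasp point.
Start: joints at [1.202, 0.276, 1.505, -0, 1.361, -0.121], TCP at [141.047, 557.469, 205.493] pointing down, gripper open.
Joint ranges: [-2.89, 2.89], [-0.75, 2.08], [0.22, 2.7], [-1.18, 4.32], [0.11, 2.71], [-2.7, 2.7]. Speed limits (rad/s): [2.57, 2.57, 3.14, 3.14, 3.14, 3.14].

INTERFACE

Orientations are given as a rotation vector (axis times angle).
In Python, from station import manip gives the robot as it stands. The module is installed in compiled form; this text tells all that it offers.
- The arm moves only by the tool jog_arm, never from a script. Its argument "rows" is a list that holds one entry, the list of rows, each a list of 7 numbers: the turn, a rotation vector about the tool's x, y, z in degrees, then the shift along the tool's x, y, z in m, then the finger opening in m, from 0 to 0.094. In form: [[[ax, ay, az, dx, dy, dz, grip], ...]]. A call has exactly 8 rows; each row shifts and turns the commanded pose from where the row before left it, along the tool's axes as they then stand; what a row does not reach is not made up. A row lasts 1/8 s, in which the tool goes at most 62.5 mm and 10.7 degrees, less where a joint would pass 70% of its speed; a pose out of reach is approached as far as the arm can. A call with a gripper value outside its range is refused whole. The fingers move at their own pace and stop on an object; "grip_force" is the grip in N (left out, the last holds). Time passes only in rows, so rows that do not move let the fingers close, or fill a call up. It gives the time, the measured TCP pose, the force and the opening at its end, in the units of the state.
- manip.state(): the state, without advancing time (a new reading comes with each control period).
- manip.camera(name): name is "scene" or "top" or "wrist"; returns (picture, depth): 400x640x3 uint8, red, green, blue; 400x640 float32, mm along the optical axis (not along the pixel's ray), 0 where there is no reading.
- manip.camera_params(name): a dict with "intrinsics" (3x3 intrinsics, pixels), "view" (4x4, takes a point from world to camera coordinates). Camera axes: x right, y down, z forward; pixel columns grow to the right and rows downward; lengths in mm; the calibration is good to about 2 mm. A picture is of the moment at which its call begins: read the wrist's pose just before it. camera_params takes no time and is no camera call; for the wrist camera it gives the pose at the moment of the call.
- manip.sign_off(): hands the job in, once; it reports no verdict.
The state is a dict: "clock": time; "q": joint angles; "qvel": joint speeds; "tau": joint torques, N m; "tcp_pos": TCP position; "tcp_rot": TCP orientation; "force": force on the tool from outside, world axes, zero at the start; "ft_torque": the same for the moment, N m; "finger_gap": opening from 0.0 (shut) to 1.0 (fully open).
Only numpy, scipy, OpenCV 4.12 (cv2) and the standard library are available. Lean on these libraries where they do the work, as an engineer would, in place of code of your own. Each camera call takes 0.05 s, during which the arm holds its last target.

## Working session

There is one attempt and no reset: what is moved stays moved. The work goes in short steps, Python scripts to look and compute and a tool call to move; the robot and the scene stay as the last step left them, time stands still between calls to the robot, and variables do not carry over. Pictures are saved under pics/ and viewed, and the job is handed in when it is done.

Besides the shell and the picture viewer there is one more tool, called after ">>>" as a command line: name --argument value ..., lists and objects as JSON in quotes. jog_arm: Moves the arm, as the interface text tells. Its arguments: {"type":"object","properties":{"rows":{"type":"array","items":{"type":"array","items":{"type":"array","items":{"type":"number"}}}},"grip_force":{"type":"number"}},"required":["rows"]}

```bash
mkdir -p pics; cat > h.py <<'E'
import numpy as np, cv2
from station import manip
def snap(n,tag):
    P=manip.camera_params(n); im,d=manip.camera(n)
    np.savez(f'pics/{tag}.npz',im=im,d=d,K=P['intrinsics'],V=P['view'])
    cv2.imwrite(f'pics/{tag}.png',im[:,:,::-1])
    return im,d,np.array(P['intrinsics']),np.array(P['view'])
def load(tag):
    z=np.load(f'pics/{tag}.npz'); return z['im'],z['d'],z['K'],z['V']
def ray(uv,K,V,z):
    uv=np.atleast_2d(uv).astype(float); R=V[:3,:3];t=V[:3,3]; c=-R.T@t
    d=(R.T@(np.linalg.inv(K)@np.c_[uv,np.ones(len(uv))].T)).T
    s=(z-c[2])/d[:,2]; return c+d*s[:,None]
E
python3 - <<'E'
from h import *
s=manip.state()
for k in s: print(k,np.round(s[k],3))
print(manip.pinch_z)
for n in('scene','top'):
    im,d,K,V=snap(n,n+'0'); print(n,K.round(1).tolist(),(-V[:3,:3].T@V[:3,3]).round(0), V[:3,:3].round(2).tolist())
E
```

```text
clock 0.0
q [ 1.202  0.277  1.506 -0.     1.361 -0.121]
qvel [-0.001  0.    -0.    -0.002 -0.002 -0.002]
tau [-1.0000e-03 -4.0459e+01 -2.3723e+01  7.0000e-02  3.4000e-02 -0.0000e+00]
tcp_pos [140.834 556.903 204.631]
tcp_rot [-1.317 -1.024  1.026]
force [-0.325  1.04   0.435]
ft_torque [ 0.007 -0.007  0.005]
finger_gap 1.003
18.8
scene [[504.8, 0.0, 318.8], [0.0, 504.8, 197.7], [0.0, 0.0, 1.0]] [1217. -518. 1014.] [[0.63, 0.78, -0.01], [0.59, -0.48, -0.65], [-0.51, 0.4, -0.76]]
top [[506.9, 0.0, 327.7], [0.0, 506.9, 204.3], [0.0, 0.0, 1.0]] [ 4.290e+02 -1.000e+00  1.454e+03] [[-0.03, -1.0, 0.01], [-0.99, 0.03, -0.1], [0.1, -0.01, -0.99]]
```

View pics/scene0.png

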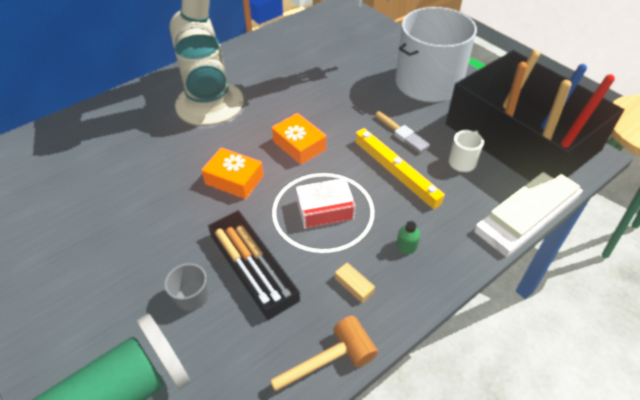

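View pics/top0.png

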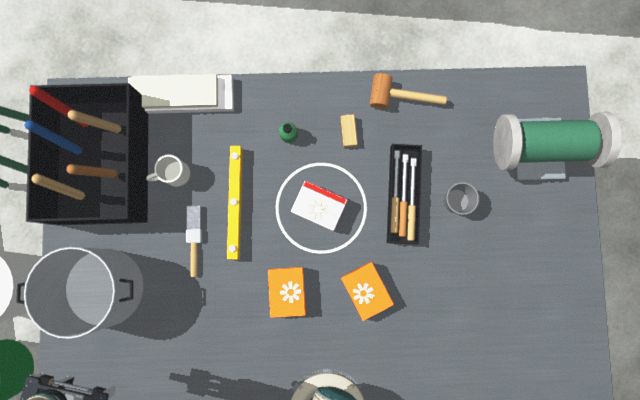

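```bash
python3 - <<'E'
from h import *
from scipy.spatial.transform import Rotation as Ro
s=manip.state(); print(Ro.from_rotvec(s['tcp_rot']).as_matrix().round(3))
im,d,K,V=load('top0')
hsv=cv2.cvtColor(im,cv2.COLOR_RGB2HSV)
def comps(m,name,z,amin=60):
    n,l,st,c=cv2.connectedComponentsWithStats(m.astype(np.uint8))
    for i in range(1,n):
        if st[i,4]>amin:
            cn=cv2.findContours((l==i).astype(np.uint8),0,2)[0][0]
            b=cv2.boxPoints(cv2.minAreaRect(cn))
            print(name,st[i].tolist(),c[i].round(0),'box',ray(b,K,V,z)[:,:2].round(0).tolist(),'dep',np.median(d[l==i]))
H,S,Vv=[hsv[...,i].astype(int) for i in range(3)]
comps(((H<8)|(H>172))&(S>120)&(Vv>70),'red',55)
comps((H>20)&(H<35)&(S>120)&(Vv>80),'yel',40)
comps((Vv>200)&(S<40),'white',0,40)
comps((H>45)&(H<85)&(S>80),'green',85)
comps((Vv<50),'black',45)
E
```

```text
[[ 0.245 -0.001 -0.969]
 [ 0.969 -0.002  0.245]
 [-0.002 -1.     0.   ]]
red [29, 86, 43, 30, 436] [ 49. 100.] box [[915.0, 824.0], [940.0, 810.0], [866.0, 696.0], [842.0, 711.0]] dep 1278.8987
red [304, 181, 42, 23, 225] [325. 192.] box [[627.0, 50.0], [640.0, 43.0], [587.0, -67.0], [573.0, -60.0]] dep 1409.788
yel [227, 146, 16, 114, 1308] [234. 203.] box [[430.0, 268.0], [748.0, 257.0], [746.0, 220.0], [428.0, 233.0]] dep 1422.5887
white [0, 0, 640, 159, 41110] [290.  50.] box [[882.0, 957.0], [1263.0, 943.0], [1062.0, -994.0], [686.0, -931.0]] dep 2287.4512
white [378, 51, 21, 18, 211] [387.  61.] box [[980.0, -178.0], [1032.0, -180.0], [1030.0, -240.0], [978.0, -238.0]] dep 2283.9592
white [76, 59, 23, 18, 231] [86. 68.] box [[1031.0, 715.0], [1029.0, 650.0], [977.0, 649.0], [979.0, 714.0]] dep 2267.9226
white [0, 116, 28, 17, 237] [ 13. 124.] box [[839.0, 938.0], [866.0, 932.0], [840.0, 846.0], [813.0, 852.0]] dep 2239.6375
white [506, 116, 16, 41, 353] [515. 135.] box [[824.0, -550.0], [827.0, -587.0], [708.0, -594.0], [704.0, -557.0]] dep 1292.5054
white [0, 133, 28, 32, 633]
[... 2508 characters left out ...]
3.0, 793.0], [933.0, 549.0], [840.0, 546.0], [840.0, 788.0]] dep 1429.2871
black [40, 85, 108, 140, 2772] [131. 166.] box [[549.0, 782.0], [931.0, 540.0], [784.0, 329.0], [409.0, 575.0]] dep 1382.6035
black [28, 96, 98, 123, 6173] [ 66. 167.] box [[558.0, 816.0], [906.0, 816.0], [890.0, 545.0], [542.0, 552.0]] dep 1449.8583
black [393, 145, 28, 98, 556] [410. 178.] box [[736.0, -207.0], [734.0, -283.0], [460.0, -270.0], [462.0, -195.0]] dep 1459.989
black [406, 156, 5, 48, 87] [408. 179.] box [[570.0, -236.0], [704.0, -246.0], [703.0, -253.0], [570.0, -243.0]] dep 1467.5862
black [44, 390, 22, 10, 92] [ 56. 394.] box [[90.0, 759.0], [105.0, 752.0], [79.0, 697.0], [64.0, 704.0]] dep 1015.7631
```

The ring is centred near px (321,208) in the top view. The block is at (319,206) with its red band on the far side. The yellow fence is on the left at (234,203), the tray on the right at (405,195), the bottle at (288,131) and the offcut at (349,131). The two orange blocks near the robot are look-alikes. I'll measure these more precisely.

```bash
cat >> h.py <<'E'
def world(d,K,V):
    v,u=np.mgrid[:d.shape[0],:d.shape[1]]
    p=np.linalg.inv(K)@np.stack([u.ravel(),v.ravel(),np.ones(u.size)])*d.ravel()
    R=V[:3,:3];t=V[:3,3]
    return (R.T@(p-t[:,None])).T.reshape(*d.shape,3)
def block(data,c=(568,2),rad=170,verbose=1,zlo=45,zhi=66):
    im,d,K,V=data
    W=world(d,K,V); hsv=cv2.cvtColor(im,cv2.COLOR_RGB2HSV); H,S,Vv=[hsv[...,i].astype(int) for i in range(3)]
    near=(np.hypot(W[...,0]-c[0],W[...,1]-c[1])<rad)&(d>0)
    red=((H<8)|(H>172))&(S>110)&(Vv>60); white=(S<60)&(Vv>120)
    m=near&(W[...,2]>zlo)&(W[...,2]<zhi)&(red|white)
    n,l,st,cc=cv2.connectedComponentsWithStats(m.astype(np.uint8))
    i=1+np.argmax(st[1:,4]); m=l==i
    v,u=np.nonzero(m); zt=np.median(W[m][:,2])
    P=ray(np.c_[u,v],K,V,55.)[:,:2].astype(np.float32)
    (cx,cy),wh,a=cv2.minAreaRect(P); b=cv2.boxPoints(((cx,cy),wh,a))
    e=[b[1]-b[0],b[2]-b[1]]; L=[np.linalg.norm(x) for x in e]
    ax=e[int(np.argmin(L))]; ax=ax/np.linalg.norm(ax)
    rm=m&red; vr,ur=np.nonzero(rm); pr=ray(np.c_[ur,vr],K,V,55.)[:,:2].mean(0)
    if (pr-[cx,cy])@ax<0: ax=-ax
    th=np.arctan2(ax[1],ax[0])
    if verbose: print('block c',round(cx,1),round(cy,1),'yaw',round(float(th),3),round(float(np.degrees(th)),1),'size',np.round(L,1),'z',zt.round(1),'redoff',round(float((pr-[cx,cy])@ax),1),round(float((pr-[cx,cy])@[-ax[1],ax[0]]),1),'n',m.sum())
    return cx,cy,th
E
python3 - <<'E'
from h import *
for n in('top0','scene0'):
    D=load(n); print(n); block(D)
    im,d,K,V=D;W=world(d,K,V);hsv=cv2.cvtColor(im,cv2.COLOR_RGB2HSV); H,S,Vv=[hsv[...,i].astype(int) for i in range(3)]
    # fence top
    m=(H>20)&(H<35)&(S>120)&(Vv>80)&(W[...,2]>33)&(W[...,2]<48)&(abs(W[...,1]-240)<60)&(abs(W[...,0]-590)<220)
    v,u=np.nonzero(m);P=ray(np.c_[u,v],K,V,40.)[:,:2].astype(np.float32)
    print('fence',cv2.boxPoints(cv2.minAreaRect(P)).round(1).tolist(),'z',np.median(W[m][:,2]).round(1),cv2.minAreaRect(P)[0:2])
    # ring
    m=(S<60)&(Vv>170)&(abs(W[...,2])<10)
    Q=ray(np.argwhere(m)[:,::-1],K,V,0.)[:,:2]
    r=np.hypot(Q[:,0]-568,Q[:,1]-2);Q=Q[(r>105)&(r<150)].astype(np.float32)
    print('ring',cv2.fitEllipse(Q),'minenc',cv2.minEnclosingCircle(Q), 'z',np.median(W[m][:,2]))
    # other heights >20 near
    mm=(W[...,2]>20)&(np.hypot(W[...,0]-568,W[...,1])<330)&(d>0)
    k,l,st,cc=cv2.connectedComponentsWithStats(mm.astype(np.uint8))
    for i in range(1,k):
        if st[i,4]>60:
            q=W[l==i]; print(cc[i].round(0),st[i,4],'x',np.percentile(q[:,0],[1,99]).round(0),'y',np.percentile(q[:,1],[1,99]).round(0),'zmax',np.percentile(q[:,2],98).round(0))
E
```

```text
top0
block c 569.6 9.0 yaw -0.453 -26.0 size [ 95.6 129.7] z 55.4 redoff 40.5 -0.0 n 1563
fence [[428.20001220703125, 236.8000030517578], [746.4000244140625, 224.89999389648438], [747.5999755859375, 256.3999938964844], [429.29998779296875, 268.29998779296875]] z 40.1 ((587.8540649414062, 246.5958251953125), (31.519309997558594, 318.441650390625))
ring ((569.56640625, 3.034024953842163), (254.7733612060547, 254.810791015625), 92.02410888671875) minenc ((569.62646484375, 2.801011562347412), 132.40052795410156) z 2.023318313790419
[348. 130.] 433 x [743. 831.] y [-103.  -62.] zmax 36.0
[288. 132.] 294 x [759. 807.] y [ 67. 114.] zmax 88.0
[403. 197.] 882 x [458. 738.] y [-285. -182.] zmax 50.0
[234. 203.] 1341 x [431. 744.] y [228. 266.] zmax 48.0
[319. 206.] 1617 x [507. 630.] y [-60.  78.] zmax 62.0
[403. 219.] 199 x [479. 576.] y [-240. -216.] zmax 30.0
[411. 222.] 199 x [467. 567.] y [-261. -241.] zmax 31.0
[367. 291.] 1686 x [262. 401.] y [-176.  -55.] zmax 61.0
[286. 292.] 1702 x [271. 399.] y [ 56. 151.] zmax 62.0
scene0
block c 571.2 4.7 yaw -0.451 -25.8 size [ 99.7 131.2] z 56.
[... 248 characters left out ...]
88964844))
ring ((567.9655151367188, 2.042520046234131), (254.78662109375, 255.2872314453125), 128.5991973876953) minenc ((567.0411987304688, 2.569953203201294), 135.71240234375) z 1.4571135951040555
[298. 136.] 1497 x [271. 401.] y [ 52. 148.] zmax 60.0
[400. 166.] 1406 x [432. 747.] y [224. 261.] zmax 47.0
[232. 171.] 1746 x [266. 407.] y [-185.  -54.] zmax 61.0
[325. 200.] 1953 x [509. 638.] y [-69.  73.] zmax 60.0
[249. 258.] 1592 x [458. 740.] y [-288. -187.] zmax 48.0
[408. 236.] 508 x [763. 810.] y [ 62. 108.] zmax 88.0
[249. 241.] 258 x [494. 599.] y [-220. -198.] zmax 29.0
[238. 243.] 261 x [479. 599.] y [-243. -221.] zmax 29.0
[354. 280.] 680 x [745. 833.] y [-107.  -65.] zmax 34.0
```

>>> jog_arm --rows '[[[0,9.5,0,0,0,0,0],[0,9.5,0,0,0,0,0],[0,9.5,0,0,0,0,0],[0,9.5,0,0,0,0,0],[0,9.5,0,0,0,0,0],[0,9.5,0,0,0,0,0],[0,9.5,0,0,0,0,0],[0,9.3,0,0,0,0,0]]]'

```text
clock: 1.1
tcp_pos: [140.9, 557.1, 205.0]
tcp_rot: [-1.572, 0.004, -0.004]
force: [0.1, -1.2, 0.2]
finger_gap: 0.185
```

```bash
cat > st.py <<'E'
from h import *
from scipy.spatial.transform import Rotation as Ro
s=manip.state();M=Ro.from_rotvec(s['tcp_rot']).as_matrix()
print('t',round(s['clock'],2),'tcp',s['tcp_pos'].round(1) if hasattr(s['tcp_pos'],'round') else s['tcp_pos'],'phi',np.degrees(np.arctan2(M[1,0],M[0,0])).round(2),'down',M[:,1].round(3),'F',np.round(s['force'],1),'gap',round(s['finger_gap'],2),'q',np.round(s['q'],2))
E
python3 st.py
```

```text
t 1.1 tcp [140.9 557.1 205. ] phi -0.3 down [-0.    -0.001 -1.   ] F [ 0.1 -1.2  0.2] gap 0.19 q [1.2  0.28 1.51 0.   1.36 1.21]
```

>>> jog_arm --rows '[[[0,0,0,0.024,0,-0.04,0],[0,0,0,0.024,0,-0.04,0],[0,0,0,0.024,0,-0.04,0],[0,0,0,0.024,0,-0.04,0],[0,0,0,0.024,0,-0.04,0],[0,0,0,0.024,0,-0.04,0],[0,0,0,0.024,0,-0.04,0],[0,0,0,0.024,0,-0.04,0]]]'

```text
clock: 2.1
tcp_pos: [333.4, 236.0, 205.3]
tcp_rot: [-1.571, -0.0, 0.0]
force: [0.3, -0.1, 0.2]
finger_gap: 0.008
```

>>> jog_arm --rows '[[[0,0,0,0.024,0,-0.04,0],[0,0,0,0.024,0,-0.04,0],[0,0,0,0.024,0,-0.04,0],[0,0,0,0.024,0,-0.04,0],[0,0,0,0.024,0,-0.04,0],[0,0,0,0.024,0.025,-0.04,0],[0,0,0,0,0.05,0,0],[0,0,0,0,0.04,0,0]]]'

```text
clock: 3.1
tcp_pos: [476.6, -3.2, 88.6]
tcp_rot: [-1.57, 0.002, -0.0]
force: [-0.1, 0.2, -0.1]
finger_gap: 0.009
```

```bash
python3 st.py; python3 - <<'E'
from h import *
for n in('top','scene'):
    block(snap(n,n+'1'))
E
```

```text
t 3.1 tcp [476.6  -3.2  88.6] phi -0.09 down [-0.001  0.    -1.   ] F [-0.1  0.2 -0.1] gap 0.01 q [-0.15  0.23  1.89  0.    1.02 -0.15]
block c 570.0 8.9 yaw -0.45 -25.8 size [ 94.6 129.7] z 55.2 redoff 40.0 -0.6 n 721
block c 571.2 4.8 yaw -0.451 -25.8 size [ 99.7 131. ] z 55.9 redoff 37.3 1.1 n 1410
```

>>> jog_arm --rows '[[[0,0,0,0,0.035,0,0],[0,0,0,0,0.035,0,0],[0,0,0,0,0,0,0],[0,0,0,0.011,0,-0.005,0],[0,0,0,0.007,0,-0.0035,0],[0,0,0,0.0075,0,-0.003,0],[0,0,0,0.0075,0,-0.0025,0],[0,0,0,0.0075,0,-0.0025,0]]]'

```text
clock: 4.2
tcp_pos: [506.0, -18.2, 20.9]
tcp_rot: [-1.569, 0.017, 0.019]
force: [-20.9, -1.6, 16.1]
finger_gap: 0.006
```

```bash
python3 st.py; python3 - <<'E'
from h import *
for n in('top','scene'):
    block(snap(n,n+'2'))
E
```

```text
t 4.2 tcp [506.  -18.2  20.9] phi 0.08 down [-0.023  0.002 -1.   ] F [-20.9  -1.6  16.1] gap 0.01 q [-0.17  0.36  1.9  -0.    0.9  -0.17]
block c 609.6 35.4 yaw 0.507 29.1 size [134.9  71.5] z 54.9 redoff 1.3 -26.1 n 371
block c 569.9 7.3 yaw -0.291 -16.7 size [130.  132.5] z 56.1 redoff 50.6 1.6 n 1413
```

View pics/scene2.png

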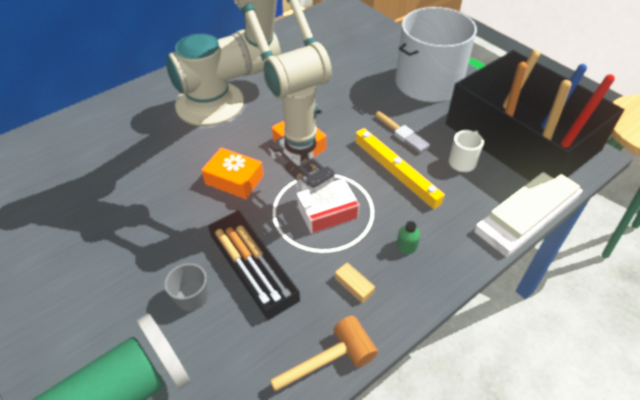

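>>> jog_arm --rows '[[[0,0,0,0.0075,0,-0.002,0],[0,0,0,0.0075,0,-0.0015,0],[0,0,0,0.0075,0,-0.001,0],[0,0,0,0.0075,0,0,0],[0,0,0,0,0,0,0],[0,0,0,-0.025,0,0,0],[0,0,0,-0.005,-0.035,0,0],[0,0,0,0,-0.045,0,0]]]'

```text
clock: 5.3
tcp_pos: [517.8, -23.9, 102.3]
tcp_rot: [-1.571, -0.0, -0.001]
force: [0.3, 0.1, -0.1]
finger_gap: 0.006
```

```bash
python3 st.py; python3 - <<'E'
from h import *
for n in('top','scene'):
    block(snap(n,n+'3'))
E
```

```text
t 5.3 tcp [517.8 -23.9 102.3] phi -0.02 down [ 0.001 -0.    -1.   ] F [ 0.3  0.1 -0.1] gap 0.01 q [-0.18  0.27  1.79  0.    1.08 -0.18]
block c 605.9 16.1 yaw -0.028 -1.6 size [ 92.5 130.6] z 55.3 redoff 40.2 -2.6 n 586
block c 608.8 10.2 yaw -0.047 -2.7 size [100.6 135.4] z 56.0 redoff 36.8 6.4 n 1516
```

View pics/top3.png

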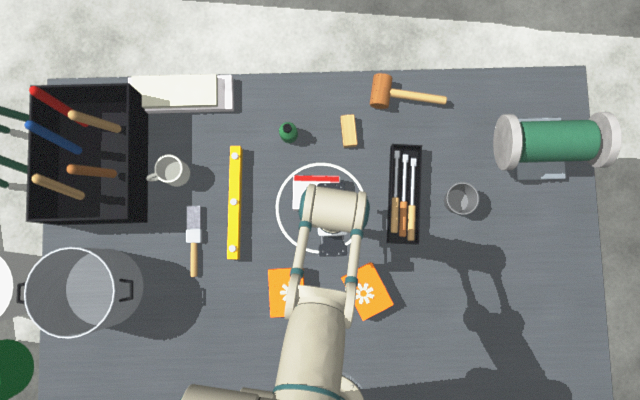

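```bash
cat > path.py <<'E'
import numpy as np
def path(side,c,t0,t1,a=57,n=8,c2=2300):
    # side +1: red face at +y end ; -1: back face at -y end. angles deg. prints finger centre path
    c=np.array(c,float); out=[]
    ths=np.radians(np.linspace(t0,t1,n+1)); 
    for k,t in enumerate(ths):
        R=np.array([[np.cos(t),-np.sin(t)],[np.sin(t),np.cos(t)]])
        if k: 
            tm=(ths[k]+ths[k-1])/2
            c=c-side*np.array([np.cos(tm),np.sin(tm)])*(ths[k]-ths[k-1])*c2/a
        q=c+R@(side*np.array([47.5,a]))
        nrm=side*R@[1,0]
        f=q+np.array([12.5*np.sign(nrm[0]),8*np.sign(nrm[1]) if abs(nrm[1])>0.02 else 0])
        out.append(f); print('yaw',np.degrees(t).round(1),'c',c.round(1),'finger',f.round(1),'d',(f-out[-2]).round(1) if k else '')
E
python3 - <<'E'
from path import *
path(1,(606.5,14.5),-2,40)
E
```

```text
yaw -2.0 c [606.5  14.5] finger [668.5  61.8] d 
yaw 3.2 c [602.8  14.5] finger [659.5  82.1] d [-9.  20.3]
yaw 8.5 c [599.1  14.1] finger [650.2  85.5] d [-9.3  3.4]
yaw 13.8 c [595.5  13.4] finger [640.6  88. ] d [-9.6  2.5]
yaw 19.0 c [591.9  12.3] finger [630.8  89.7] d [-9.8  1.7]
yaw 24.2 c [588.5  11. ] finger [620.9  90.4] d [-9.9  0.8]
yaw 29.5 c [585.2   9.3] finger [611.   90.3] d [-9.9 -0.2]
yaw 34.8 c [582.1   7.3] finger [601.1  89.2] d [-9.9 -1.1]
yaw 40.0 c [579.1   5.1] finger [591.4  87.3] d [-9.7 -2. ]
```

>>> jog_arm --rows '[[[0,0,0,0.041,0,0.0245,0],[0,0,0,0.041,0,0.0245,0],[0,0,0,0.041,0,0.0245,0],[0,0,0,0.041,0,0.0245,0],[0,0,0,0.002,0.03,0,0],[0,0,0,0,0.05,0,0],[0,0,0,0,0,0,0],[0,0,0,-0.008,0,0.002,0]]]'

```text
clock: 6.4
tcp_pos: [677.3, 76.3, 22.0]
tcp_rot: [-1.571, -0.002, -0.003]
force: [0.2, -0.1, -0.5]
finger_gap: 0.005
```

>>> jog_arm --rows '[[[0,0,0,-0.009,0,0.002,0],[0,0,0,-0.009,0,0.003,0],[0,0,0,-0.009,0,0.0035,0],[0,0,0,-0.0095,0,0.003,0],[0,0,0,-0.0095,0,0.002,0],[0,0,0,-0.0095,0,0.001,0],[0,0,0,-0.0095,0,0,0],[0,0,0,0,0,0,0]]]'

```text
clock: 7.4
tcp_pos: [612.4, 92.6, 23.0]
tcp_rot: [-1.568, -0.005, -0.005]
force: [2.9, 3.4, 2.1]
finger_gap: 0.002
```

```bash
python3 st.py; python3 - <<'E'
from h import *
for n in('top','scene'):
    block(snap(n,n+'4'))
E
```

```text
t 7.4 tcp [612.4  92.6  23. ] phi -0.03 down [ 0.006  0.002 -1.   ] F [2.9 3.4 2.1] gap 0.0 q [0.04 0.48 1.66 0.   0.99 0.04]
block c 585.8 8.2 yaw 0.48 27.5 size [119.9  95.7] z 55.4 redoff 39.9 -18.2 n 1225
block c 599.3 14.3 yaw 0.486 27.9 size [137.6 126.2] z 55.9 redoff 24.9 2.8 n 1615
```

View pics/scene4.png

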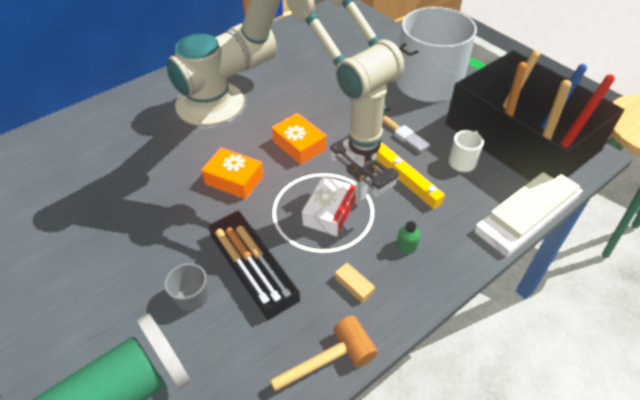

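>>> jog_arm --rows '[[[0,0,0,-0.01,0,-0.0005,0],[0,0,0,-0.01,0,-0.0015,0],[0,0,0,-0.01,0,-0.0025,0],[0,0,0,-0.0095,0,-0.0035,0],[0,0,0,0,0,0,0],[0,0,0,0.015,0,0.015,0],[0,0,0,0.01,-0.03,0.01,0],[0,0,0,0,-0.05,0,0]]]'

```text
clock: 8.5
tcp_pos: [594.2, 108.0, 100.1]
tcp_rot: [-1.572, 0.003, 0.005]
force: [0.3, 0.2, 0.6]
finger_gap: 0.004
```

```bash
python3 st.py; python3 - <<'E'
from h import *
for n in('top','scene'):
    block(snap(n,n+'5'))
E
```

```text
t 8.5 tcp [594.2 108.  100.1] phi 0.06 down [-0.005 -0.001 -1.   ] F [0.3 0.2 0.6] gap 0.0 q [ 0.07  0.4   1.6  -0.    1.15  0.06]
block c 571.4 3.4 yaw 0.857 49.1 size [129.9  94.9] z 55.4 redoff 39.5 -3.0 n 1544
block c 575.3 -2.2 yaw 0.858 49.1 size [140.4  94.8] z 55.7 redoff 40.1 3.6 n 1526
```

View pics/top5.png

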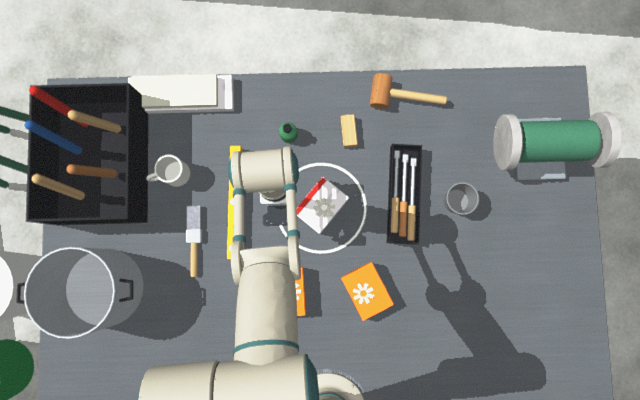

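```bash
python3 - <<'E'
from path import *
path(-1,(572.5,2),49.1,87,n=8)
E
```

```text
yaw 49.1 c [572.5   2. ] finger [572.  -79.2] d 
yaw 53.8 c [574.6   4.6] finger [580.1 -75.4] d [8.1 3.8]
yaw 58.6 c [576.4   7.4] finger [587.8 -70.9] d [7.7 4.5]
yaw 63.3 c [578.1  10.3] finger [595.1 -65.7] d [7.3 5.1]
yaw 68.0 c [579.4  13.3] finger [602. -60.] d [6.9 5.7]
yaw 72.8 c [580.5  16.5] finger [608.4 -53.8] d [6.4 6.3]
yaw 77.5 c [581.4  19.7] finger [614.3 -47. ] d [5.9 6.8]
yaw 82.3 c [582.  23.] finger [619.6 -39.7] d [5.3 7.2]
yaw 87.0 c [582.3  26.3] finger [624.2 -32.1] d [4.7 7.6]
```

>>> jog_arm --rows '[[[0,0,0,-0.0065,0,-0.0405,0],[0,0,0,-0.0065,0,-0.0405,0],[0,0,0,-0.0065,0,-0.0405,0],[0,0,0,-0.0065,0,-0.0405,0],[0,0,0,-0.0065,0,-0.0405,0],[0,0,0,0,0.03,0,0],[0,0,0,0,0.05,0,0],[0,0,0,0,0,0,0]]]'

```text
clock: 9.6
tcp_pos: [559.0, -93.8, 17.4]
tcp_rot: [-1.568, 0.008, 0.008]
force: [-0.5, -0.6, 0.4]
finger_gap: 0.003
```

>>> jog_arm --rows '[[[0,0,0,0.006,0,0.007,0],[0,0,0,0.006,0,0.007,0],[0,0,0,0.008,0,0.004,0],[0,0,0,0.0075,0,0.0045,0],[0,0,0,0.0075,0,0.005,0],[0,0,0,0.007,0,0.0055,0],[0,0,0,0.0065,0,0.0065,0],[0,0,0,0,0,0,0]]]'

```text
clock: 10.6
tcp_pos: [613.8, -55.7, 22.3]
tcp_rot: [-1.574, -0.004, -0.001]
force: [-0.6, -4.5, 2.5]
finger_gap: 0.003
```

```bash
python3 st.py; python3 - <<'E'
from h import *
for n in('top','scene'):
    block(snap(n,n+'6'))
E
```

```text
t 10.6 tcp [613.8 -55.7  22.3] phi 0.1 down [ 0.003 -0.003 -1.   ] F [-0.6 -4.5  2.5] gap 0.0 q [-0.2   0.48  1.67 -0.    0.99 -0.2 ]
block c 587.9 45.7 yaw 1.285 73.6 size [130.1  36.2] z 55.1 redoff 10.0 -1.2 n 541
block c 591.9 41.3 yaw 1.326 76.0 size [137.1  39.9] z 55.5 redoff 12.5 4.0 n 383
```

View pics/scene6.png

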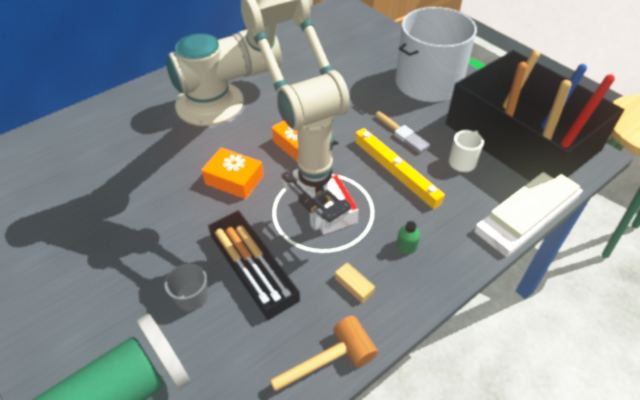

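>>> jog_arm --rows '[[[0,0,0,0.0055,0,0.007,0],[0,0,0,0.005,0,0.007,0],[0,0,0,0.001,0,0.004,0],[0,0,0,0,0,0,0],[0,0,0,0.005,0,-0.025,0],[0,0,0,0,0,-0.035,0],[0,0,0,0,-0.03,-0.03,0],[0,0,0,0,-0.03,-0.03,0]]]'

```text
clock: 11.7
tcp_pos: [628.6, -156.4, 80.9]
tcp_rot: [-1.568, 0.0, 0.0]
force: [0.1, -0.1, 0.0]
finger_gap: 0.007
```

```bash
python3 st.py; python3 - <<'E'
from h import *
for n in('top','scene'):
    block(snap(n,n+'7'))
E
```

```text
t 11.7 tcp [ 628.6 -156.4   80.9] phi -0.01 down [-0.     0.003 -1.   ] F [ 0.1 -0.1  0. ] gap 0.01 q [-0.35  0.47  1.52  0.    1.15 -0.35]
block c 581.3 24.6 yaw 1.477 84.6 size [130.4  94.5] z 55.4 redoff 39.0 -1.4 n 1557
block c 585.1 19.4 yaw 1.474 84.4 size [137.7  99.4] z 55.7 redoff 43.2 3.0 n 1580
```

View pics/top7.png

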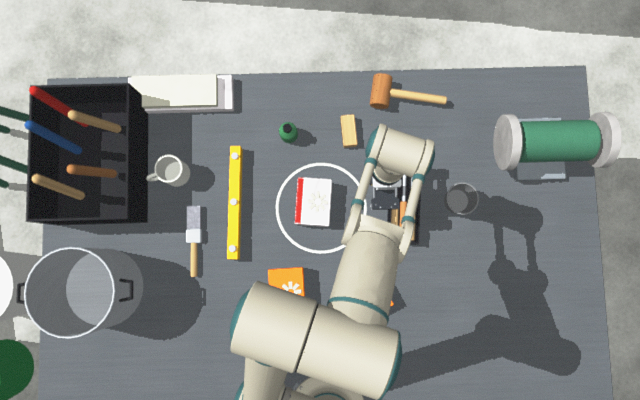

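>>> jog_arm --rows '[[[0,0,0,-0.0025,0,0.035,0],[0,0,0,0,0.02,0.035,0],[0,0,0,0,0.04,0.03,0],[0,0,0,0,0,0.01,0],[0,0,0,0,0,0,0],[0,0,0,0,0,0,0],[0,0,0,0,0,0,0],[0,0,0,0,0,0,0]]]'

```text
clock: 12.8
tcp_pos: [626.5, -47.8, 21.1]
tcp_rot: [-1.571, -0.0, -0.002]
force: [0.1, 0.5, -0.3]
finger_gap: 0.002
```

>>> jog_arm --rows '[[[0,0,0,0,0,0.005,0],[0,0,0,0,0,0.004,0],[0,0,0,0,0,0.003,0],[0,0,0,0,0,0.003,0],[0,0,0,0,0,0.002,0],[0,0,0,0,0,0,0],[0,0,0,0,0,0,0],[0,0,0,0,0,0,0]]]'

```text
clock: 13.8
tcp_pos: [628.5, -31.8, 20.7]
tcp_rot: [-1.574, -0.004, -0.003]
force: [2.3, -4.3, -2.1]
finger_gap: 0.003
```

```bash
python3 st.py; python3 - <<'E'
from h import *
for n in('top','scene'):
    block(snap(n,n+'8'))
E
```

```text
t 13.8 tcp [628.5 -31.8  20.7] phi 0.03 down [ 0.005 -0.003 -1.   ] F [ 2.3 -4.3 -2.1] gap 0.0 q [-0.16  0.5   1.64 -0.    0.99 -0.16]
block c 589.0 9.9 yaw 1.545 88.5 size [109.2  55.4] z 55.9 redoff nan nan n 462
block c 602.7 64.2 yaw 1.572 90.1 size [18.2 90.3] z 55.8 redoff 2.5 6.1 n 122h.py:32: RuntimeWarning: Mean of empty slice.
  rm=m&red; vr,ur=np.nonzero(rm); pr=ray(np.c_[ur,vr],K,V,55.)[:,:2].mean(0)
  ret = um.true_divide(
```

Backing off and opening the gripper so I can see, with a turn to match the fence angle.

>>> jog_arm --rows '[[[0,0,0,0,0,-0.02,0],[0,0,0,0,0,-0.035,0],[0,0,0,0,-0.03,-0.035,0],[0,0,0,0,-0.03,-0.03,0.094],[0,1.1,0,0,0,0,0.094],[0,1.1,0,0,0,0,0.094],[0,0,0,0,0,0,0.094],[0,0,0,0,0,0,0.094]]]'

```text
clock: 14.9
tcp_pos: [625.4, -148.8, 79.4]
tcp_rot: [-1.57, 0.031, -0.028]
force: [0.5, -0.4, 0.6]
finger_gap: 0.504
```

```bash
python3 st.py; python3 - <<'E'
from h import *
for n in('top','scene'):
    block(snap(n,n+'9'))
E
```

```text
t 14.9 tcp [ 625.4 -148.8   79.4] phi -2.12 down [-0.002  0.001 -1.   ] F [ 0.5 -0.4  0.6] gap 0.5 q [-0.34  0.46  1.54  0.    1.14 -0.3 ]
block c 579.9 29.4 yaw 1.541 88.3 size [128.5  94.1] z 55.3 redoff 38.6 -5.0 n 1530
block c 584.0 23.1 yaw 1.537 88.1 size [136.3 100.7] z 55.7 redoff 43.8 1.4 n 1563
```

View pics/top9.png

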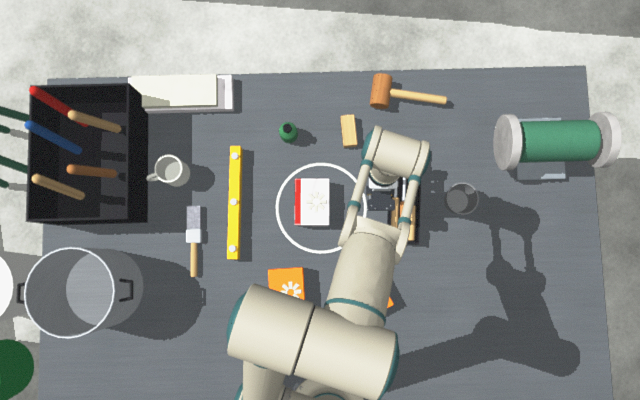

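>>> jog_arm --rows '[[[0,0,0,-0.025,0,0,0.094],[0,0,0,-0.025,0,0.01,0.094],[0,0,0,0,0.02,0.03,0.094],[0,0,0,0,0.04,0.03,0.094],[0,0,0,0,0,0.025,0.094],[0,0,0,0,0,0.01,0.094],[0,0,0,0,0,0,0.094],[0,0,0,0,0,0,0.094]]]'

```text
clock: 16.0
tcp_pos: [580.8, -44.0, 21.0]
tcp_rot: [-1.571, 0.029, -0.031]
force: [-0.1, 0.2, 0.2]
finger_gap: 1.001
```

```bash
python3 st.py; python3 - <<'E'
from h import *
snap('top','top10');snap('scene','scene10')
E
```

```text
t 16.0 tcp [580.8 -44.   21. ] phi -2.21 down [ 0.001 -0.001 -1.   ] F [-0.1  0.2  0.2] gap 1.0 q [-0.19  0.44  1.75 -0.    0.95 -0.16]
```

View pics/scene10.png

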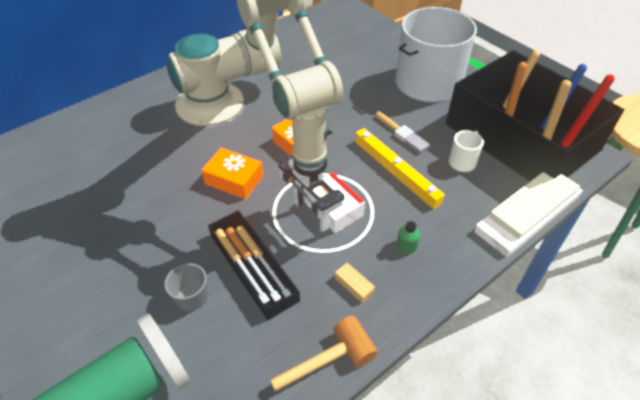

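>>> jog_arm --rows '[[[0,0,0,0,0,0.008,0.094],[0,0,0,0,0,0.006,0.094],[0,0,0,0,0,0.006,0.094],[0,0,0,0,0,0.008,0.094],[0,0,0,0,0,0.01,0.094],[0,0,0,0,0,0.01,0.094],[0,0,0,0,0,0.01,0.094],[0,0,0,0,0,0.01,0.094]]]'

```text
clock: 17.1
tcp_pos: [582.8, 21.1, 20.6]
tcp_rot: [-1.578, 0.028, -0.028]
force: [0.0, -11.8, -0.1]
finger_gap: 1.001
```

>>> jog_arm --rows '[[[0,0,0,0,0,0.01,0.094],[0,0,0,0,0,0.01,0.094],[0,0,0,0,0,0.01,0.094],[0,0,0,0,0,0.01,0.094],[0,0,0,0,0,0.01,0.094],[0,0,0,0,0,0.01,0.094],[0,0,0,0,0,0.005,0.094],[0,0,0,0,0,0,0.094]]]'

```text
clock: 18.1
tcp_pos: [585.1, 86.7, 20.6]
tcp_rot: [-1.577, 0.028, -0.028]
force: [0.2, -8.6, 1.9]
finger_gap: 1.003
```

```bash
python3 st.py; python3 - <<'E'
from h import *
for n in('top','scene'):
    block(snap(n,n+'11'),c=(590,120))
E
```

```text
t 18.1 tcp [585.1  86.7  20.6] phi -2.03 down [-0.    -0.006 -1.   ] F [ 0.2 -8.6  1.9] gap 1.0 q [ 0.03  0.46  1.73 -0.01  0.96  0.07]
block c 552.5 153.2 yaw 1.542 88.3 size [61.1 52.3] z 54.9 redoff 26.1 23.6 n 367
block c 642.7 129.7 yaw -3.005 -172.2 size [125.8  43.3] z 54.9 redoff 4.2 -54.2 n 370
```

View pics/scene11.png

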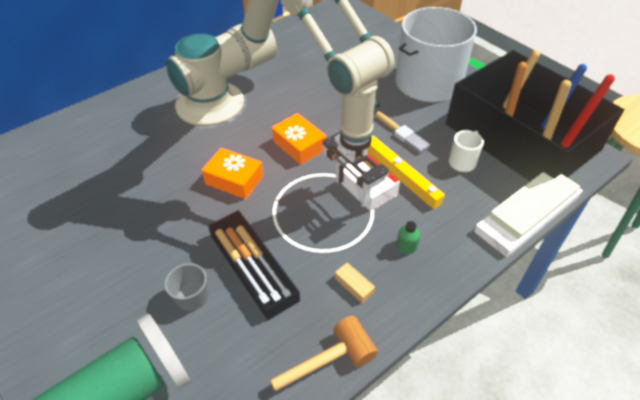

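View pics/top11.png

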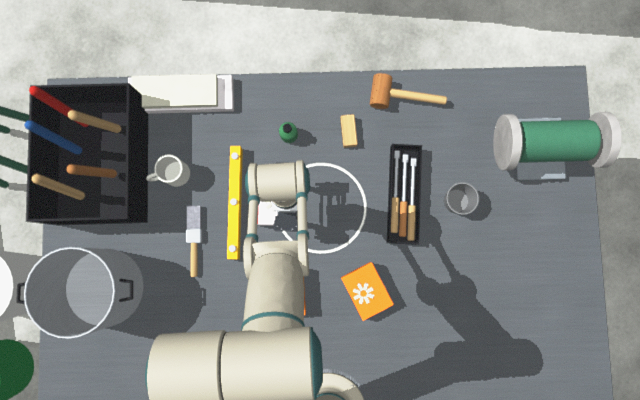

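>>> jog_arm --rows '[[[0,0,0,0,0,0.006,0.094],[0,0,0,0,0,0.006,0.094],[0,0,0,0,0,0.006,0.094],[0,0,0,0,0,0.006,0.094],[0,0,0,0,0,0.004,0.094],[0,0,0,0,0,0.003,0.094],[0,0,0,0,0,0,0.094],[0,0,0,0,0,0,0.094]]]'

```text
clock: 19.2
tcp_pos: [586.2, 116.9, 20.6]
tcp_rot: [-1.578, 0.028, -0.028]
force: [0.1, -11.2, 2.4]
finger_gap: 1.0
```

>>> jog_arm --rows '[[[0,0,0,0,0,0.002,0.094],[0,0,0,0,0,0.002,0.094],[0,0,0,0,0,0.002,0.094],[0,0,0,0,0,0.001,0.094],[0,0,0,0,0,0.001,0.094],[0,0,0,0,0,0.001,0.094],[0,0,0,0,0,0,0.094],[0,0,0,0,0,0,0.094]]]'

```text
clock: 20.2
tcp_pos: [586.5, 125.3, 20.6]
tcp_rot: [-1.578, 0.028, -0.028]
force: [-1.1, -13.4, 1.9]
finger_gap: 1.001
```

```bash
python3 st.py; python3 - <<'E'
from h import *
for n in('top','scene'):
    im,_,_,_=snap(n,n+'12')
    r=im[130:230,210:330] if n=='top' else im[110:230,310:450]
    cv2.imwrite(f'pics/{n}12c.png',cv2.resize(r[:,:,::-1],None,fx=5,fy=5,interpolation=cv2.INTER_CUBIC))
E
```

```text
t 20.2 tcp [586.5 125.3  20.6] phi -2.04 down [-0.001 -0.008 -1.   ] F [ -1.1 -13.4   1.9] gap 1.0 q [ 0.1   0.47  1.71 -0.01  0.97  0.14]
```

View pics/scene12c.png

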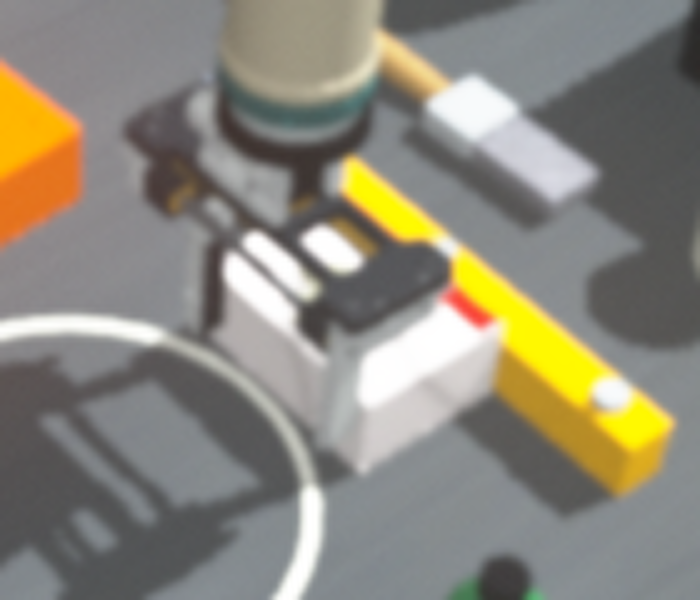

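View pics/top12c.png

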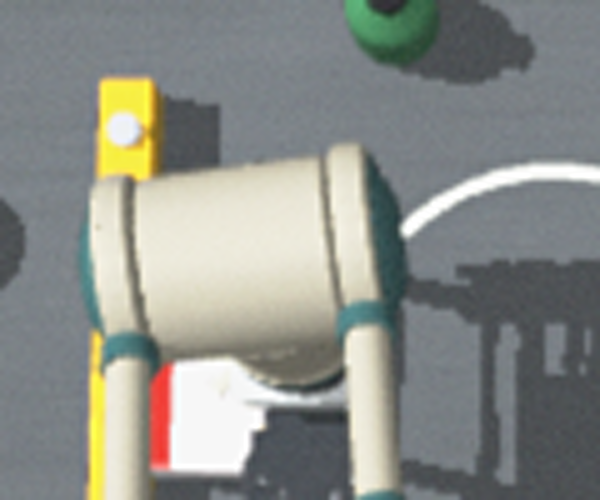

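The block is nearly at the fence, so I'll creep forward and watch the force.

>>> jog_arm --rows '[[[0,0,0,0,0,0.001,0.094],[0,0,0,0,0,0.001,0.094],[0,0,0,0,0,0.001,0.094],[0,0,0,0,0,0.001,0.094],[0,0,0,0,0,0,0.094],[0,0,0,0,0,0,0.094],[0,0,0,0,0,0,0.094],[0,0,0,0,0,0,0.094]]]'

```text
clock: 21.3
tcp_pos: [586.5, 126.4, 20.6]
tcp_rot: [-1.583, 0.029, -0.027]
force: [-0.9, -20.6, 3.2]
finger_gap: 1.002
```

>>> jog_arm --rows '[[[0,0,0,0,0,0.001,0.094],[0,0,0,0,0,0.001,0.094],[0,0,0,0,0,0.001,0.094],[0,0,0,0,0,0.001,0.094],[0,0,0,0,0,0,0.094],[0,0,0,0,0,0,0.094],[0,0,0,0,0,0,0.094],[0,0,0,0,0,0,0.094]]]'

```text
clock: 22.3
tcp_pos: [586.5, 126.4, 20.7]
tcp_rot: [-1.589, 0.029, -0.026]
force: [-2.3, -30.2, 4.0]
finger_gap: 0.998
```

```bash
python3 st.py; python3 -c "
from station import manip;print(manip.state()['ft_torque'])"
```

```text
t 22.3 tcp [586.5 126.4  20.7] phi -1.99 down [-0.002 -0.019 -1.   ] F [ -2.3 -30.2   4. ] gap 1.0 q [ 0.11  0.47  1.7  -0.02  0.98  0.16]
[-5.10992061 -0.26505091 -0.75009303]
```

It has stalled at 30 N, which means the face is seated. I'll back straight off, rise and check.

>>> jog_arm --rows '[[[0,0,0,0,0,-0.015,0.094],[0,0,0,0,0,-0.03,0.094],[0,0,0,0,-0.02,-0.04,0.094],[0,0,0,0,-0.04,-0.045,0.094],[0,0,0,0,-0.04,-0.045,0.094],[0,0,0,0,-0.02,-0.045,0.094],[0,0,0,0,0,-0.045,0.094],[0,0,0,0,0,-0.02,0.094]]]'

```text
clock: 23.3
tcp_pos: [576.2, -148.5, 140.7]
tcp_rot: [-1.57, 0.031, -0.032]
force: [0.4, 0.3, 0.1]
finger_gap: 0.997
```

```bash
python3 st.py; python3 - <<'E'
from h import *
for n in('top','scene'):
    D=snap(n,n+'13'); im=D[0]
    cx,cy,th=block(D,c=(590,190),rad=120)
    im0,d,K,V=D;W=world(d,K,V)
    hsv=cv2.cvtColor(im,cv2.COLOR_RGB2HSV);H,S,Vv=[hsv[...,i].astype(int) for i in range(3)]
    m=(H>20)&(H<35)&(S>120)&(Vv>80)&(W[...,2]>33)&(W[...,2]<48)&(abs(W[...,1]-240)<60)&(abs(W[...,0]-590)<220)
    v,u=np.nonzero(m);P=ray(np.c_[u,v],K,V,40.)[:,:2].astype(np.float32)
    print('fence',cv2.boxPoints(cv2.minAreaRect(P)).round(1).tolist())
    r=im[130:230,210:330] if n=='top' else im[110:230,310:450]
    cv2.imwrite(f'pics/{n}13c.png',cv2.resize(r[:,:,::-1],None,fx=5,fy=5,interpolation=cv2.INTER_CUBIC))
E
```

```text
t 23.3 tcp [ 576.2 -148.5  140.7] phi -2.3 down [ 0.001  0.    -1.   ] F [0.4 0.3 0.1] gap 1.0 q [-0.37  0.35  1.57  0.    1.23 -0.33]
block c 587.0 183.3 yaw 1.553 89.0 size [129.1  91.5] z 55.4 redoff 39.8 0.2 n 1546
fence [[428.1000061035156, 236.89999389648438], [746.4000244140625, 225.0], [747.5999755859375, 256.3999938964844], [429.29998779296875, 268.29998779296875]]
block c 590.7 186.3 yaw 1.532 87.8 size [137.2 119.4] z 55.6 redoff 35.6 1.2 n 1348
fence [[427.20001220703125, 229.39999389648438], [750.2999877929688, 217.1999969482422], [751.7000122070312, 253.8000030517578], [428.6000061035156, 266.0]]
```

View pics/scene13.png

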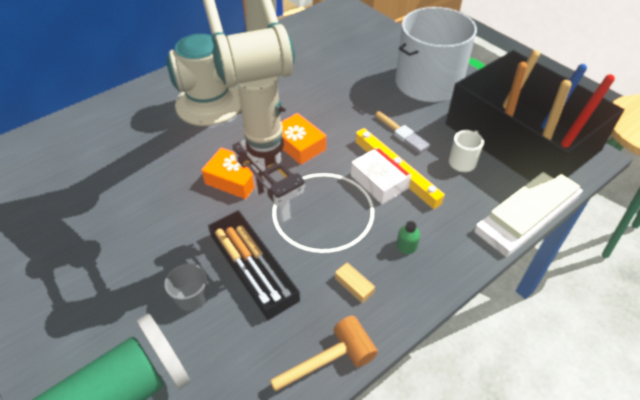

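View pics/top13c.png

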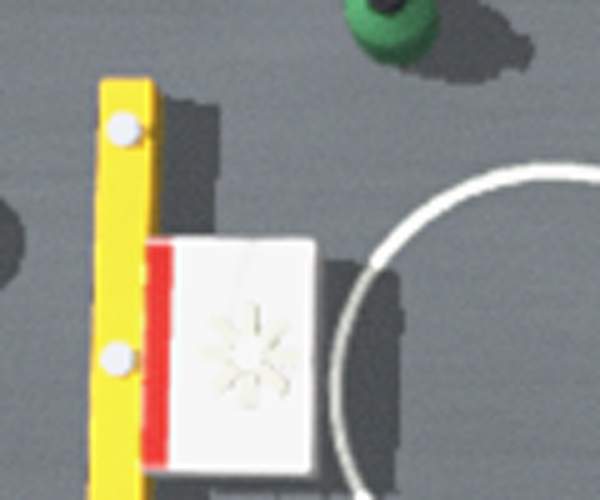

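View pics/scene13c.png

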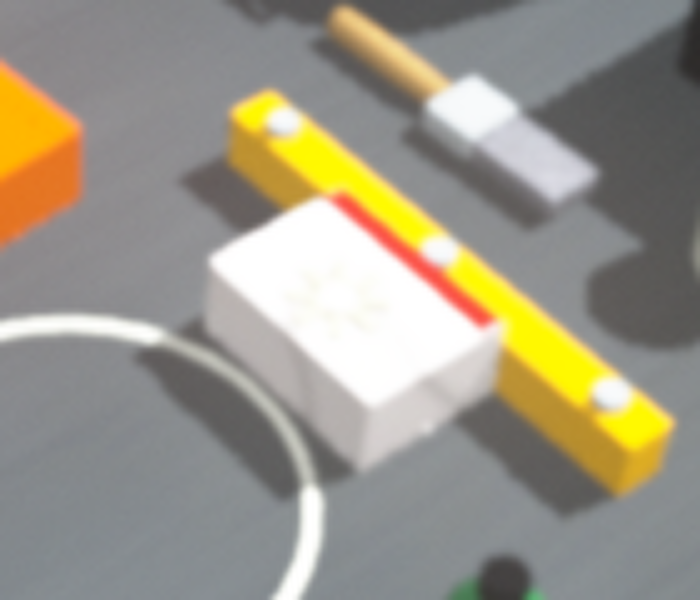

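```bash
python3 - <<'E'
from h import *
for n in('top13','scene13'):
    im,d,K,V=load(n);W=world(d,K,V);hsv=cv2.cvtColor(im,cv2.COLOR_RGB2HSV);H,S,Vv=[hsv[...,i].astype(int) for i in range(3)]
    red=((H<8)|(H>172))&(S>110)&(Vv>60)&(np.hypot(W[...,0]-587,W[...,1]-185)<120)
    v,u=np.nonzero(red);P=ray(np.c_[u,v],K,V,55.)[:,:2]
    # principal direction of band
    q=np.linalg.svd(P-P.mean(0),full_matrices=False)[2][0]; print(n,'band dir',np.degrees(np.arctan(q[1]/q[0])).round(2))
    f=(H>20)&(H<35)&(S>120)&(Vv>80)&(abs(W[...,2]-40)<4)&(abs(W[...,1]-240)<40)&(abs(W[...,0]-590)<200)
    v,u=np.nonzero(f);F=ray(np.c_[u,v],K,V,40.)[:,:2].astype(np.float32); l=cv2.fitLine(F,cv2.DIST_L1,0,.01,.01).ravel(); print('fence dir',np.degrees(np.arctan(l[1]/l[0])).round(2))
for n in('top','scene'):
    A,B=load(n+'0')[0],load(n+'13')[0]
    df=np.abs(A.astype(int)-B).max(2)>60
    k,l,st,c=cv2.connectedComponentsWithStats(df.astype(np.uint8))
    print(n,[(st[i,:5].tolist()) for i in range(1,k) if st[i,4]>40])
E
```

```text
top13 band dir -1.96
fence dir -2.02
scene13 band dir -2.01
fence dir -2.54
top [[367, 144, 19, 38, 289], [372, 148, 65, 100, 2443], [238, 177, 35, 48, 1601], [291, 181, 56, 50, 1629], [275, 183, 11, 46, 127], [363, 187, 8, 14, 66], [319, 196, 92, 159, 5517], [392, 208, 6, 22, 106], [212, 337, 86, 63, 3684], [319, 350, 44, 29, 708], [291, 354, 97, 46, 1363], [366, 360, 14, 12, 45], [32, 375, 76, 25, 664]]
scene [[170, 0, 110, 71, 3664], [250, 0, 28, 23, 566], [275, 24, 17, 36, 302], [169, 49, 12, 36, 179], [196, 49, 28, 23, 211], [186, 67, 38, 32, 913], [239, 79, 38, 22, 390], [203, 103, 39, 20, 294], [265, 122, 19, 27, 245], [234, 141, 140, 86, 3735], [352, 147, 60, 55, 1650], [0, 194, 82, 84, 2941], [282, 204, 9, 17, 117], [83, 259, 21, 33, 180], [165, 262, 21, 16, 72], [47, 281, 11, 15, 76], [62, 292, 50, 40, 560], [53, 298, 12, 12, 44]]
```

The red band and the fence are parallel to about 0.1° in the top view, and nothing else has moved; the other differences are arm and shadow. Handing in.

```bash
python3 -c "
from station import manip
print(manip.sign_off(), manip.state()['clock'])"
```

```text
the job is handed in; nothing more can be done
the job is handed in; nothing more can be done
```

The red face now lies flush against the fence, and I handed the job in at about 23 s on the robot's clock.

- **Turning:** I turned the block about 114° inside the ring with closed-finger pushes on the back-right corner and the red-side left corner in turn. The last was a small trim. Its centre stayed within about 40 mm of the ring's centre. Before the push across it was at 88.2°, against 87.9° for square to the fence.
- **Pushing across:** I pushed it straight across with both open fingers on the back face. It stopped moving when the push rose from 20 N to 30 N. I then backed off and the robot is touching nothing.

**Final checks**
- **Angle:** in the top view the red band is at -1.96° and the fence at -2.02°. The scene camera gave -2.0° and -2.5°. A rectangle fitted to the whole block in the top view read 89.0° rather than 87.9°, but its edges were clipped.
- **Contact:** close-ups from both cameras show no gap at the fence.
- **Other things:** comparing pictures from before and after showed changes only from the block, the arm and its shadow.
- **Force:** the highest wrist force I saw was about 30 N.

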